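Shift the bench grinder's gearbox to third speed

TASK

Change the bench grinder from first to third speed: push the gear lever out of its slot, through the H-shaped gate, and fully home to the end of the slot marked by the plate with three raised studs, without running it into the slots marked with two or four studs. Only push the lever with the fingers; do not take its knob between them. Leave the loose things on the bench where they lie, and finish clear of everything.

Things in the scene. Friction and masses are not known exactly. Their poses are not given: they have to be found in the camera images.
- grinder: Bench grinder, bolted down: green gearbox 200 x 140 mm, 130 mm high, a motor (top at 121 mm) on its -y side out to y = -232 mm, a grinding wheel (125 mm across, top at 138 mm) on its +y side from y = 122 to 158 mm, a tool rest before the wheel at 75 mm height, out to x = -117 mm. Origin: centre of the gearbox's underside on the bench; x, y along the gate's slots and cross passage.
- gate_centre (a point): Centre of the H-gate at the top of the level steel gate plate (x = y = 0, z = 130 mm in the grinder's frame). In that frame the gate has two slots along x, 18 mm wide, centred on y = +22 and -22 mm, closed at x = +36 and -36 mm, joined by one cross passage along y, 22 mm wide, centred on x = 0: four slot ends.
- lever_knob (a point): Centre of the lever's black ball knob, 34 mm across, on a steel rod 12 mm thick. The rod tilts about a pivot 20 mm above the grinder's origin; knob centre 180 mm from the pivot. Home in a slot the knob stands about 46 mm fore or aft and 35 mm to the side of the axis. About 1.5 to 2 N at the knob moves it; no spring, it stays where it is left; the gate's walls stop it.
- lever_gate (a point): The point on the lever rod's axis 110 mm from the pivot, level with the gate plate's top.
- lever_fore (a joint): Fore-and-aft tilt of the lever, rad: positive leans to the grinder's +x, 0 is in the cross passage (passes sideways within about +-0.04), about +0.26 or -0.26 is home at a slot's end. The start is in the slot at -x, +y.
- lever_side (a joint): Sideways tilt of the lever, rad: positive leans to the grinder's +y; about +0.2 stands in the +y slots and -0.2 in the -y slots (each +-0.027 of play); between them only the cross passage leads.
- plate_1: Fixed aluminium plate 34 x 36 x 3 mm with one raised stud (11 mm wide, 5 mm high, like pips of a die) on the gate plate beyond the end of the slot it marks. Origin: centre of its underside, 130 mm up, at x = +66 or -66 and y = +22 or -22 mm in the grinder's frame; its slot end has the same signs. Marks first speed, where the lever starts: x = -66, y = +22 mm.
- plate_2: Fixed aluminium plate 34 x 36 x 3 mm with two raised studs (11 mm wide, 5 mm high, like pips of a die) on the gate plate beyond the end of the slot it marks. Origin: centre of its underside, 130 mm up, at x = +66 or -66 and y = +22 or -22 mm in the grinder's frame; its slot end has the same signs. Not to be entered.
- plate_3: Fixed aluminium plate 34 x 36 x 3 mm with three raised studs (11 mm wide, 5 mm high, like pips of a die) on the gate plate beyond the end of the slot it marks. Origin: centre of its underside, 130 mm up, at x = +66 or -66 and y = +22 or -22 mm in the grinder's frame; its slot end has the same signs. The slot to go to.
- plate_4: Fixed aluminium plate 34 x 36 x 3 mm with four raised studs (11 mm wide, 5 mm high, like pips of a die) on the gate plate beyond the end of the slot it marks. Origin: centre of its underside, 130 mm up, at x = +66 or -66 and y = +22 or -22 mm in the grinder's frame; its slot end has the same signs. Not to be entered.
- jar: Loose jar 80 mm across, 130 mm high with a black lid, on the bench beyond the grinder; to be left alone. Origin: centre of its underside.
- spanner: Loose spanner 170 mm long lying on the bench on the robot's side of the grinder; to be left alone.
- spare_wheel: Loose spare grinding wheel, 100 mm across, 20 mm thick, lying on the bench beyond the grinder; to be left alone. Origin: centre of its underside.

How it is judged:
At the end, for the whole second after the job is handed in: The lever rests in the slot marked with three studs, tilted at least 0.22 rad of the full 0.26 rad (within about 5 mm of the slot's end at the gate), at rest, and the jar, spanner and spare wheel are within 20 mm of where they began ((value of joint lever_fore above 0.22 rad or value of joint lever_fore below -0.22 rad) and horizontal distance between lever_gate and plate_3 below 0.045 m and velocity of joint lever_fore between -0.05 and 0.05 rad/s and distance of each of jar, spanner, spare_wheel from where it was at the start of the episode below 0.02 m); the robot touches nothing.
It fails at once if the lever is run into the slot with two studs ((value of joint lever_fore above 0.17 rad or value of joint lever_fore below -0.17 rad) and horizontal distance between lever_gate and plate_2 below 0.05 m).
It fails at once if the lever is run into the slot with four studs ((value of joint lever_fore above 0.17 rad or value of joint lever_fore below -0.17 rad) and horizontal distance between lever_gate and plate_4 below 0.05 m).
It fails at once if the knob is taken between the fingers (horizontal distance between the grasp point and lever_knob below 0.012 m and distance between the grasp point and lever_knob below 0.03 m).
It fails at once if a loose thing is moved by more than 20 mm (distance of any of jar, spanner, spare_wheel from where it was at the start of the episode above 0.02 m).
It also fails if it takes over 58 s, if anything falls off the work surface, if the arm or the gripper's body presses on something with over 40 N, if the wrist force passes 120 N, or if a joint passes its speed limit or range.

ROBOT

A 6-joint arm with a two-finger parallel gripper is mounted at the origin on the work surface. World frame = base frame: x ahead of the robot, y to its left, z up, the work surface at z = 0. Lengths are in m, angles in rad, forces in N, time in s.
With the tool pointing down it reaches from about 0.35 to 0.85 m from the base axis. Payload 8.1 kg.
Tool frame: the origin (TCP) lies at the very end of the fingers, on their centre line; the grasp point (between the pads) lies 19 mm behind it (robot.pinch_z is the distance from the TCP to the grasp point, in m); y points along the fingers, x is the direction in which the jaws open and shut, and the axes are right-handed (so a half turn about y gives the same grasp; the last joint's range is limited). The gripper opens to 93 mm and grips with 3 to 60 N. Pads are 15 mm wide; open, the fingers measure 128 mm over their backs; the gripper's body (75 mm by 188 mm) begins 65 mm behind the grasp point.
Start: joints at [1.186, 0.13, 1.488, -0, 1.523, -0.085], TCP at [0.177, 0.573, 0.219] pointing down, gripper open.
Joint ranges: [-2.96, 2.96], [-0.89, 2.26], [0.02, 2.5], [-1.34, 4.48], [0, 2.73], [-2.66, 2.66]. Speed limits (rad/s): [2.39, 2.39, 2.79, 3.14, 3.14, 3.14].

INTERFACE

Orientations are given as a rotation vector (axis times angle).
In Python, from plant import robot gives the robot as it stands.
- The arm moves only by the shell command python3 -m inch 'ROWS' [FORCE]. ROWS is JSON, a list of rows, each a list of 5 numbers: the closure, from -1 (fully open) to 1 (shut), then the shift along the world's x, y, z in m, then the turn about the world's z in rad. A call has 1 to 8 rows; each row is the pose to reach, as a shift and turn from the pose measured when the call began; what a row does not reach only later rows make up. A row lasts 1/8 s, in which the tool goes at most 62.5 mm and 10.7 degrees, less where a joint would pass 70% of its speed; a pose out of reach is approached as far as the arm can. A call with a gripper value outside its range is refused whole. The fingers move at their own pace and stop on an object; FORCE is the grip in N (left out, the last holds). Time passes only in rows, so rows that repeat a pose let the fingers close. It gives the time, the measured TCP pose, the force and the opening at its end, in the units of the state.
- robot.read_state(): the state, without advancing time (a new reading comes with each control period).
- robot.read_camera(name): name is "side" or "top"; returns a dict with "color" (420x560x3 uint8, red, green, blue), "mtx" (3x3 intrinsics, pixels), "R" (3x3) and "t" (3): a world point X has camera coordinates R X + t. Camera axes: x right, y down, z forward; pixel columns grow to the right and rows downward; lengths in m; the calibration is good to about 2 mm. A picture is of the moment at which its call begins. There is no depth.
- robot.close_job(): hands the job in, once; it reports no verdict.
The state is a dict: "t": time; "q": joint angles; "dq": joint speeds; "joint_torque": joint torques, N m; "tool_pos": TCP position; "orientation": TCP orientation; "force": force on the tool from outside, world axes, zero at the start; "wrist_torque": the same for the moment, N m; "opening": finger opening in m.
Only numpy, scipy, OpenCV 4.12 (cv2) and the standard library are available. Lean on these libraries where they do the work, as an engineer would, in place of code of your own. Each camera call takes 0.05 s, during which the arm holds its last target. There are 200 camera calls.

## Working session

There is one attempt and no reset: what is moved stays moved. The work goes in short steps, Python scripts to look and compute and a shell command to move; the robot and the scene stay as the last step left them, time stands still between calls to the robot, and variables do not carry over. Pictures are saved under pics/ and viewed, about 8 in all and at most 12, crops included, and the job is handed in when it is done.

```bash
mkdir -p pics; ls; python3 - <<'E'
from plant import robot
import cv2
s=robot.read_state();print(s['t'],s['tool_pos'],s['orientation'],s['opening'])
for n in('top','side'):
    c=robot.read_camera(n);cv2.imwrite(f'pics/{n}0.png',c['color'][:,:,::-1])
    print(n,c['mtx'].round(1).tolist(),(-c['R'].T@c['t']).round(3),c['R'].round(3).tolist())
E
```

```text
pics
0.0 [0.17697172 0.57273738 0.21760505] [-1.33719885 -0.9844403   0.98697905] 0.09290380504898355
top [[393.2, 0.0, 279.0], [0.0, 393.2, 205.0], [0.0, 0.0, 1.0]] [0.489 0.026 0.861] [[0.01, -1.0, 0.024], [-0.994, -0.013, -0.11], [0.11, -0.023, -0.994]]
side [[386.6, 0.0, 275.7], [0.0, 386.6, 206.0], [0.0, 0.0, 1.0]] [ 0.114 -0.356  0.538] [[0.624, -0.781, -0.023], [-0.426, -0.316, -0.848], [0.655, 0.539, -0.53]]
```

View pics/top0.png

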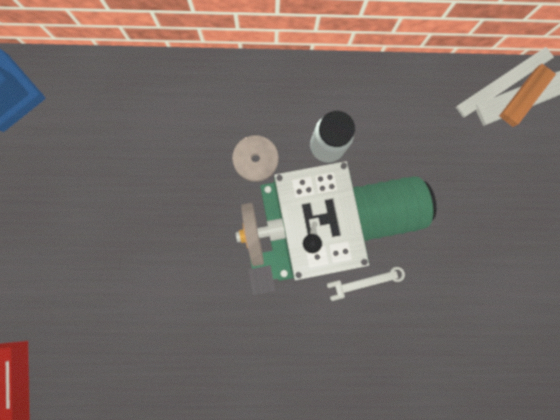

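View pics/side0.png

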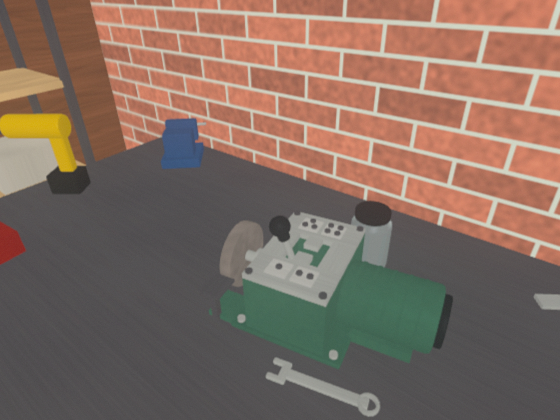

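The top view shows the grinder near (320,220): knob at (312,243), far plates at (302,187) and (326,182), jar at (333,135) and spanner at (365,283). I'll enlarge the gate and measure its pose.

```bash
cat > h.py <<'E'
import numpy as np,cv2
from plant import robot
def ray(c,uv,z):
    C=-c['R'].T@c['t'];d=c['R'].T@np.linalg.inv(c['mtx'])@[uv[0],uv[1],1.]
    return C+d*(z-C[2])/d[2]
def pix(c,X):
    p=c['mtx']@(c['R']@np.asarray(X)+c['t']);return p[:2]/p[2]
def G(o,yaw,p): # grinder->world
    c,s=np.cos(yaw),np.sin(yaw);return np.array([o[0]+c*p[0]-s*p[1],o[1]+s*p[0]+c*p[1],p[2]])
E
python3 - <<'E'
from h import *
c=robot.read_camera('top');im=c['color'];hsv=cv2.cvtColor(im,cv2.COLOR_RGB2HSV)
m=((hsv[...,1]<45)&(hsv[...,2]>140)).astype(np.uint8)
m[:150]=0;m[290:]=0;m[:,:265]=0;m[:,380:]=0
m=cv2.morphologyEx(m,cv2.MORPH_OPEN,np.ones((5,5)))
k=max(cv2.findContours(m,0,2)[0],key=cv2.contourArea)
r=cv2.minAreaRect(k);b=cv2.boxPoints(r);P=np.array([ray(c,p,.13) for p in b])
print(r,b.round(1).tolist());print(P.round(4).tolist(),P.mean(0));print(np.diff(P,axis=0),np.linalg.norm(np.diff(P,axis=0),axis=1))
a=im[155:290,260:380];cc=robot.read_camera('side')
d=cc['color'][200:320,230:380]
A=cv2.resize(a,None,fx=3.2,fy=3.2,interpolation=3);D=cv2.resize(d,(400,432),interpolation=3)
A=cv2.resize(A,(384,432));cv2.imwrite('pics/z.png',np.hstack([A,D])[:,:,::-1])
E
```

```text
((311.2499694824219, 221.75003051757812), (108.25611114501953, 96.29302978515625), 78.69007110595703) [[253.39999389648438, 178.10000610351562], [347.79998779296875, 159.1999969482422], [369.1000061035156, 265.3999938964844], [274.70001220703125, 284.29998779296875]]
[[0.6205, 0.0575, 0.13], [0.6596, -0.1215, 0.13], [0.4599, -0.1592, 0.13], [0.424, 0.0152, 0.13]] [ 0.5409946  -0.05196527  0.13      ]
[[ 0.03912913 -0.1789687   0.        ]
 [-0.1996969  -0.03769657  0.        ]
 [-0.03584547  0.1743835   0.        ]] [0.1831963  0.20322373 0.1780295 ]
```

View pics/z.png

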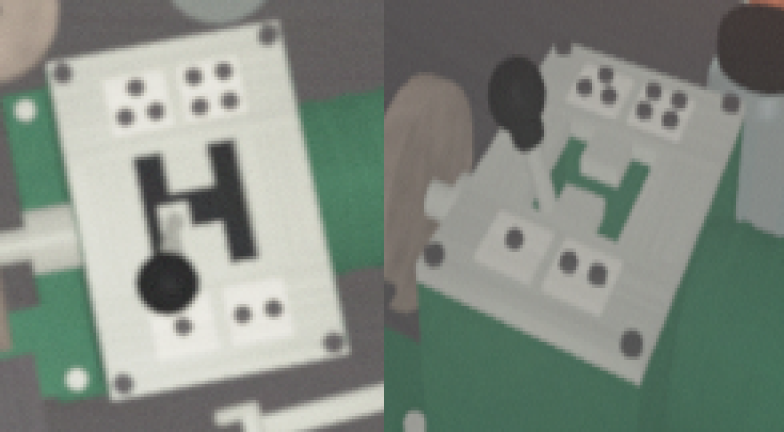

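The plates read clearly: one stud near-left, two near-right, three far-left and four far-right. The target is therefore at +x, +y, in the same slot as the start, so the push is straight along grinder +x. Next I'll measure the pose from the corner screws and cross-check the knob by stereo.

```bash
cat > knob.py <<'E'
from h import *
def blob(im,box,maxv=60):
    u0,v0,u1,v1=box;g=cv2.medianBlur(im,3)[v0:v1,u0:u1].max(2)
    m=cv2.morphologyEx((g<maxv).astype(np.uint8),cv2.MORPH_OPEN,cv2.getStructuringElement(2,(9,9)))
    cs=cv2.findContours(m,0,2)[0]
    if not cs: return None
    (u,v),r=cv2.minEnclosingCircle(max(cs,key=cv2.contourArea));return np.array([u+u0,v+v0]),r
def tri(cs,uv):
    A=[];b=[]
    for c,p in zip(cs,uv):
        C=-c['R'].T@c['t'];d=ray(c,p,0)-C;d/=np.linalg.norm(d);M=np.eye(3)-np.outer(d,d);A.append(M);b.append(M@C)
    return np.linalg.solve(sum(A),sum(b)), [np.linalg.norm(a@np.linalg.solve(sum(A),sum(b))-q) for a,q in zip(A,b)]
E
python3 - <<'E'
from knob import *
from scipy.spatial.transform import Rotation as Ro
c=robot.read_camera('top');d=robot.read_camera('side')
S=np.array([(63,72),(268,35),(333,342),(123,384)])/3.2+[260,155]
P=np.array([ray(c,p,.132) for p in S]);o=P.mean(0);print(P.round(3).tolist(),o)
for i,j in((3,0),(2,1)): e=P[j]-P[i];print('yaw',np.arctan2(e[1],e[0]),np.linalg.norm(e))
for i,j in((0,1),(3,2)): e=P[i]-P[j];print('yaw-y',np.arctan2(-e[0],e[1]),np.linalg.norm(e))
a=blob(c['color'],(295,225,330,262));b=blob(d['color'],(262,208,300,245));print(a,b)
X,res=tri([c,d],[a[0],b[0]]);print('knob',X,res, ray(c,a[0],.19))
for y in(.18,):
    print('expected',G(o,y,(-.046,.0355,.19)))
s=robot.read_state();print(Ro.from_rotvec(s['orientation']).as_matrix().round(3))
E
```

```text
[[0.622, 0.008, 0.132], [0.646, -0.113, 0.132], [0.466, -0.149, 0.132], [0.441, -0.028, 0.132]] [ 0.54390982 -0.07065213  0.132     ]
yaw 0.19791930969221835 0.18429912408078986
yaw 0.19921285073252573 0.18336424843772647
yaw-y 0.19567432715197905 0.12359226515346036
yaw-y 0.20322953481307182 0.12383088873690361
(array([312., 243.]), 8.24631118774414) NoneTraceback (most recent call last):
  File "<stdin>", line 9, in <module>
TypeError: 'NoneType' object is not subscriptable
```

```bash
python3 - <<'E'
from knob import *
from scipy.spatial.transform import Rotation as Ro
c=robot.read_camera('top');d=robot.read_camera('side')
a=blob(c['color'],(295,225,330,262));b=blob(d['color'],(262,208,300,237),75);print(a,b)
o=[.5439,-.0707]
print('ray.19',ray(c,a[0],.19),'expected',G(o,.199,(-.046,.0355,.19)))
if b: print('knob',tri([c,d],[a[0],b[0]]))
E=G(o,.199,(-.046,.0355,.19));print('side pix exp',pix(d,E),'top pix exp',pix(c,E))
s=robot.read_state();print(Ro.from_rotvec(s['orientation']).as_matrix().round(3))
for gx in(-.095,-.067,.025):print(gx,G(o,.199,(gx,.0355,.18))-s['tool_pos'])
E
```

```text
(array([312., 243.]), 8.24631118774414) (array([280., 227.]), 12.041694641113281)
ray.19 [ 0.49909756 -0.04673155  0.19      ] expected [ 0.49178986 -0.0449943   0.19      ]
knob (array([ 0.499336  , -0.04693844,  0.19062818]), [np.float64(0.0003684898951464505), np.float64(0.00036848989514644894)])
side pix exp [275.78189416 229.17734862] top pix exp [310.97632323 247.30265648]
[[ 0.295 -0.    -0.955]
 [ 0.955 -0.     0.295]
 [-0.    -1.    -0.   ]]
-0.095 [ 0.26660278 -0.62786586 -0.03849907]
-0.067 [ 0.29405019 -0.62233056 -0.03849907]
0.025 [ 0.38423455 -0.60414316 -0.03849907]
```

Stereo puts the knob at (0.499,-0.047,0.191), within 8 mm of the position expected from the gate pose (yaw 0.199), and its height is right. I'll set the fingers about 20 mm apart across the slot, as a cradle behind the knob, and go to a point behind it and above.

```bash
python3 -m inch '[[0.57,0.02,-0.05,0.04,0.15],[0.57,0.04,-0.10,0.05,0.3],[0.57,0.06,-0.15,0.05,0.45],[0.57,0.08,-0.20,0.05,0.5],[0.57,0.10,-0.25,0.05,0.5],[0.57,0.12,-0.30,0.05,0.5],[0.57,0.14,-0.35,0.05,0.5],[0.57,0.16,-0.40,0.05,0.5]]' 10
python3 -c "
from h import *
s=robot.read_state();print(s['t'],s['tool_pos'],s['q'].round(2) if hasattr(s['q'],'round') else s['q'],s['opening'])
print(G([.5439,-.0707],.199,(-.095,.034,.18))-s['tool_pos'])"
```

```text
t: 1.4
tool_pos: [0.3375, 0.1716, 0.2688]
orientation: [-1.108, -1.356, 1.355]
force: [0.5, 0.3, 0.7]
opening: 0.0209
1.4 [0.33751581 0.17161199 0.26877712] [ 0.34 -0.52  1.96 -0.    1.69 -1.44] 0.020882135671597225
[ 0.10653761 -0.22776346 -0.08877712]
```

```bash
python3 -m inch '[[0.57,0.025,-0.055,0,0],[0.57,0.05,-0.11,0,0],[0.57,0.075,-0.165,0,0],[0.57,0.1,-0.22,0,0],[0.57,0.106,-0.228,0,0],[0.57,0.106,-0.228,-0.04,0],[0.57,0.106,-0.228,-0.085,0],[0.57,0.106,-0.228,-0.085,0]]'
python3 - <<'E'
from knob import *
from scipy.spatial.transform import Rotation as Ro
s=robot.read_state();R=Ro.from_rotvec(s['orientation']).as_matrix();print(R.round(3))
c=robot.read_camera('top');d=robot.read_camera('side')
A=cv2.resize(c['color'][150:300,240:390],(400,400));D=cv2.resize(d['color'][150:300,200:350],(400,400));cv2.imwrite('pics/a.png',np.hstack([A,D])[:,:,::-1])
print(pix(c,s['tool_pos']),pix(d,s['tool_pos']))
E
```

```text
t: 2.4
tool_pos: [0.4408, -0.055, 0.1804]
orientation: [-1.101, -1.353, 1.356]
force: [-0.6, -0.2, 0.8]
opening: 0.0196
[[-0.2   -0.006 -0.98 ]
 [ 0.98   0.002 -0.2  ]
 [ 0.003 -1.     0.005]]
[316.16610574 277.33850619] [259.51620168 253.11836567]
```

View pics/a.png

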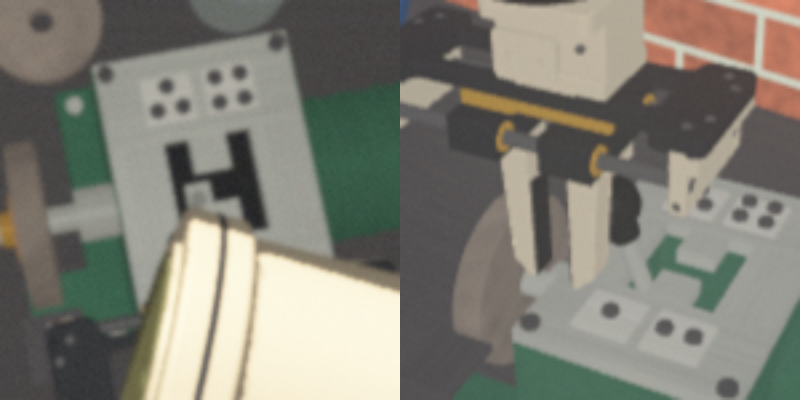

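The fingers stand squarely behind the knob, with their tips at z = 0.18. I'll push along grinder +x in stages, watching the force.

```bash
python3 -m inch '[[0.57,0.0100,0,0,0],[0.57,0.020,0.002,0,0],[0.57,0.030,0.004,0,0],[0.57,0.039,0.006,0,0],[0.57,0.049,0.008,0,0],[0.57,0.059,0.010,0,0],[0.57,0.069,0.012,0,0],[0.57,0.069,0.012,0,0]]'
python3 - <<'E'
from h import *
s=robot.read_state();p=s['tool_pos'][:2]-np.array([.5439,-.0707]);k=np.cos(.199),np.sin(.199)
print('g',p@k,p@[-k[1],k[0]])
c=robot.read_camera('top');d=robot.read_camera('side')
A=cv2.resize(c['color'][150:300,240:390],(400,400));D=cv2.resize(d['color'][150:300,200:350],(400,400));cv2.imwrite('pics/b.png',np.hstack([A,D])[:,:,::-1])
E
```

```text
t: 3.5
tool_pos: [0.5133, -0.0436, 0.1847]
orientation: [-1.108, -1.357, 1.355]
force: [-1.0, 1.5, -0.3]
opening: 0.02
g -0.02468306371629569 0.03260689976217803
```

View pics/b.png

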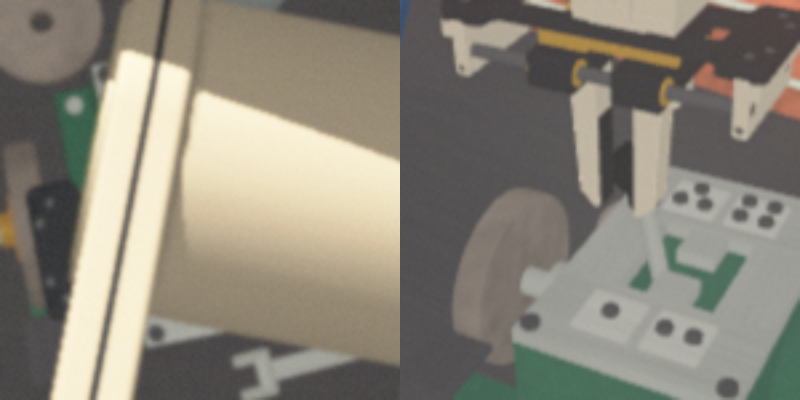

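The lever followed and is now about at the cross passage, still on the +y side. I'll carry on to the slot's end.

```bash
python3 -m inch '[[0.57,0.010,0.003,-0.002,0],[0.57,0.020,0.005,-0.003,0],[0.57,0.029,0.007,-0.003,0],[0.57,0.036,0.008,-0.003,0],[0.57,0.041,0.009,-0.003,0],[0.57,0.045,0.010,-0.003,0],[0.57,0.045,0.010,-0.003,0]]'
python3 - <<'E'
from h import *
s=robot.read_state();p=s['tool_pos'][:2]-np.array([.5439,-.0707]);k=np.cos(.199),np.sin(.199)
print('g',p@k,p@[-k[1],k[0]])
d=robot.read_camera('side')
D=cv2.resize(d['color'][150:300,200:350],(500,500));cv2.imwrite('pics/c.png',D[:,:,::-1])
E
```

```text
t: 4.47
tool_pos: [0.5579, -0.0339, 0.1817]
orientation: [-1.108, -1.357, 1.356]
force: [-0.3, -1.4, -0.7]
opening: 0.0201
g 0.021015590113511607 0.03333218244439274
```

View pics/c.png

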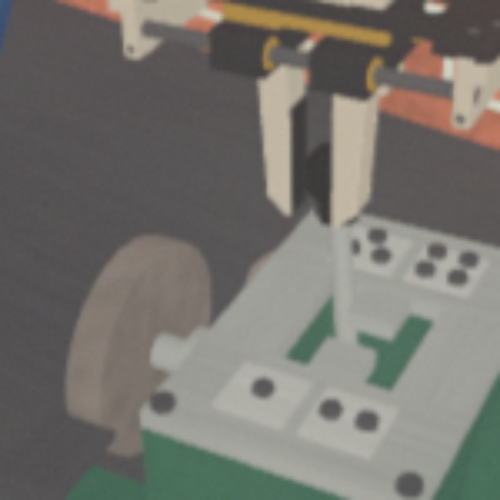

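The rod is now in the three-stud slot. I'll press it home in small steps.

```bash
python3 -m inch '[[0.57,0.002,0,0,0],[0.57,0.004,0.001,0,0],[0.57,0.004,0.001,0,0]]'; python3 -m inch '[[0.57,0.002,0,0,0],[0.57,0.004,0.001,0,0],[0.57,0.004,0.001,0,0]]'
```

```text
t: 4.9
tool_pos: [0.5619, -0.0329, 0.1818]
orientation: [-1.109, -1.357, 1.356]
force: [-0.5, -1.4, -1.2]
opening: 0.0198
t: 5.28
tool_pos: [0.565, -0.0324, 0.1814]
orientation: [-1.107, -1.355, 1.357]
force: [-6.3, -3.7, 0.7]
opening: 0.0197
```

```bash
python3 -m inch '[[0.57,0.002,0,0,0],[0.57,0.004,0.001,0,0],[0.57,0.004,0.001,0,0]]'
```

```text
t: 5.65
tool_pos: [0.5663, -0.0323, 0.181]
orientation: [-1.103, -1.349, 1.36]
force: [-16.7, -4.5, 6.4]
opening: 0.0201
```

The force rises to 17 N with almost no travel, so the lever is against the end wall. I'll back off straight along -x, lift, and move aside.

```bash
python3 -m inch '[[0.57,-0.01,-0.002,0,0],[0.57,-0.03,-0.006,0,0],[0.57,-0.06,-0.012,0,0],[0.57,-0.09,-0.018,0.02,0],[0.57,-0.10,-0.02,0.07,0],[0.57,-0.12,0.03,0.09,0],[0.57,-0.14,0.08,0.09,0],[0.57,-0.16,0.13,0.09,0]]'; python3 -m inch '[[0.57,-0.02,0.05,0,0],[0.57,-0.04,0.1,0,0],[0.57,-0.06,0.15,0,0],[0.57,-0.08,0.2,0,0],[0.57,-0.08,0.25,0,0],[0.57,-0.08,0.25,0,0]]'
python3 - <<'E'
from knob import *
c=robot.read_camera('top');d=robot.read_camera('side')
A=cv2.resize(c['color'][100:310,220:430],(400,400));D=cv2.resize(d['color'][150:420,200:400],(400,540))[:400];cv2.imwrite('pics/d.png',np.hstack([A,D])[:,:,::-1])
print('exp top pix',[pix(c,G([.5439,-.0707],.199,q)) for q in((.046,.0355,.19),(.039,.0355,.19))])
a=blob(c['color'],(285,170,325,225));print(a,ray(c,a[0],.19));p=ray(c,a[0],.19)[:2]-[.5439,-.0707];print(p@[.98,.198],p@[-.198,.98])
E
```

```text
t: 6.65
tool_pos: [0.4061, 0.0992, 0.2721]
orientation: [-1.105, -1.351, 1.357]
force: [0.7, 0.9, 0.1]
opening: 0.0199
t: 7.4
tool_pos: [0.3251, 0.352, 0.2718]
orientation: [-1.102, -1.355, 1.36]
force: [-0.1, -1.0, -0.2]
opening: 0.0202
exp top pix [array([300.53954414, 194.63989894]), array([301.3233377 , 198.59482889])]
(array([301.875, 193.   ]), 8.125100135803223) [ 0.58486368 -0.02910405  0.19      ]
0.048380407807148494 0.032653225476875825
```

View pics/d.png

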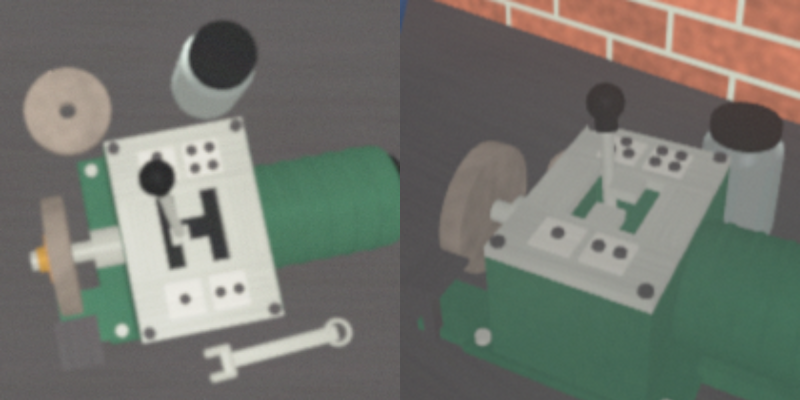

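The knob measures +48 mm fore and +33 mm to the side (nominal 46 and 35). It stands over the three-stud plate, and the loose things have not moved. I'll hand in.

```bash
python3 -c "
from plant import robot
print(robot.close_job())"
```

```text
the job is handed in; nothing more can be done
None
```

The lever is home in the three-stud slot, and I handed the job in at about 7.5 s of the 58 s allowed. The hand-in reports no verdict.

**What I did:** Three studs is the far-left plate (+x, +y), in the same slot line as the start. I pushed the knob straight through with two fingers set 20 mm apart as a cradle behind it, and never took it between them. I kept pushing until the lever stopped against the slot's end, where the force rose to about 17 N with almost no travel. Then I backed off, lifted and moved aside.

**Last checks:**
- **Lever:** the knob measured +48 mm fore and +33 mm to the side, against a nominal 46 and 35 mm.
- **Loose things:** in the last picture the jar, spanner and spare wheel looked unmoved. I judged this by eye and did not measure it.
- **Robot:** it is well clear, with about zero force on the tool.

**What disagreed:** at the start the knob measured −39 mm fore instead of the nominal −46 mm. If my fore-and-aft zero is therefore off by about 5 mm, the final tilt is still about 0.245 rad, above the 0.22 rad needed.

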